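# Start the jar warmer and set the glue jar's cap to vent

## Task

Start the jar warmer: press the red power key, then the blue low-heat key, then the green start key, letting each come back up before the next and leaving the yellow key alone. Then screw the glue jar's black cap, which is only started on its thread, down clockwise until it bottoms out, back it off a quarter turn so that the jar can vent, and keep hold of it there so that it cannot creep: finish with the fingers still gripping the cap by its sides. Leave the doll, paint pot and mug around the warmer where they stand.

Things in the scene. Friction and masses are not known exactly. Their poses are not given: they have to be found in the camera images.
- warmer: fixed jar warmer, pale grey box with a flat deck at z = 100 mm. Origin on the table under the jar's axis; the box spans x = -146 (front, key side, facing the robot) to +86 mm, y = +-102 mm; yaw up to 0.4 rad. Keys along the front, from +y to -y: red, blue, yellow, green, 36 mm apart. The aluminium jar (shoulder radius 40 mm at z = 108, 30 mm at z = 116) cannot turn in its well
- key_red (a joint): travel of the red key (power), first from the left: 0 up, 0.005 m fully pressed; spring return, begins to give at about 1.2 N and is fully in at about 4 N
- key_red_top (a point): centre of the top face of the red key, 20 x 20 mm, standing 8 mm above the deck (so 108 mm above the table when up); it moves straight down with the key. In the warmer's frame it lies at x = -108 mm, y = +54 mm
- key_blue (a joint): travel of the blue key (low heat), second from the left: 0 up, 0.005 m fully pressed; spring return, begins to give at about 1.2 N and is fully in at about 4 N
- key_blue_top (a point): centre of the top face of the blue key, 20 x 20 mm, standing 8 mm above the deck (so 108 mm above the table when up); it moves straight down with the key. In the warmer's frame it lies at x = -108 mm, y = +18 mm
- key_yellow (a joint): travel of the yellow key (high heat, to be left alone), third from the left: 0 up, 0.005 m fully pressed; spring return, begins to give at about 1.2 N and is fully in at about 4 N
- key_yellow_top (a point): centre of the top face of the yellow key, 20 x 20 mm, standing 8 mm above the deck (so 108 mm above the table when up); it moves straight down with the key. In the warmer's frame it lies at x = -108 mm, y = -18 mm
- key_green (a joint): travel of the green key (start), fourth from the left: 0 up, 0.005 m fully pressed; spring return, begins to give at about 1.2 N and is fully in at about 4 N
- key_green_top (a point): centre of the top face of the green key, 20 x 20 mm, standing 8 mm above the deck (so 108 mm above the table when up); it moves straight down with the key. In the warmer's frame it lies at x = -108 mm, y = -54 mm
- cap: black knurled screw cap on the jar, 60 mm across, 26 mm tall, axis upright. Origin at the centre of its lower rim, 122 mm above the table when bottomed out; it turns with the cap. May be gripped across any diameter; 25 N is plenty, the thread drags with only 0.15 N m. Bottomed out it stops dead, and fingers turned further slip round it
- cap_top (a point): centre of the cap's flat top, 26 mm above its lower rim (148 mm above the table when bottomed out). A dab of white paint, 18 x 9 mm, lies on the top by the rim on the cap's own -x side; it points to the warmer's front (-x) when the cap is bottomed out
- cap_turn (a joint): turn of the cap on its right-hand thread, rad: 0 bottomed out, larger = unscrewed (anticlockwise seen from above). The cap rises 4 mm a full turn. It starts between 2.4 and 4.2 rad; a quarter turn off the bottom is 1.57
- doll: painted baby figure lying on its back, about 165 mm long, 95 mm wide over the arms and 55 mm high, skin-coloured with brown hair and a blue cloth; origin under its middle, head to its +x
- paintpot: closed white paint pot with a blue lid, 56 mm across, 65 mm high; origin at the centre of its underside
- mug: blue empty mug, 76 mm across, 85 mm high, handle to its +y; origin at the centre of its underside
There are look-alikes about, which are no part of the job. What is meant by the paintpot is not brown, and is the smaller of those in its own colour.

How it is judged:
By the outcome, as a careful person would: the job done as asked, in the order asked, and still so for the second after the job is handed in, while the arm keeps its last pose, push and grip.
It also fails if it takes over 67 s, if anything falls off the work surface, if the arm or the gripper's body presses on something with over 40 N, if the wrist force passes 120 N, or if a joint passes its speed limit or range.

## Robot

A 6-joint arm with a two-finger parallel gripper is mounted at the origin on the work surface. World frame = base frame: x ahead of the robot, y to its left, z up, the work surface at z = 0. Lengths are in m, angles in rad, forces in N, time in s.
With the tool pointing down it reaches from about 0.325 to 0.875 m from the base axis. Payload 4.4 kg.
Tool frame: the origin (TCP) lies between the finger pads, 19 mm behind the fingertips; this is the grasp point; z points along the fingers, y is the line along which they close (so a half turn about z gives the same grasp; the last joint's range is limited). The gripper opens to 85 mm and grips with 20 to 120 N. Pads are 22 mm wide; open, the fingers measure 114 mm over their backs; the gripper's body (76 mm by 85 mm) begins 54 mm behind the grasp point. The pads swing forward as they close: fully open they stand 13 mm farther back than shut.
Start: joints at [-1.438, 0.207, 1.542, -0, 1.393, -0.15], TCP at [0.161, -0.552, 0.25] pointing down, gripper open.
Joint ranges: [-2.73, 2.73], [-0.86, 2.22], [0.23, 2.46], [-1.11, 4.25], [0.08, 2.63], [-2.82, 2.82]. Speed limits (rad/s): [2.79, 2.79, 3.14, 3.14, 3.14, 3.14].

## Interface

Orientations are given as a rotation vector (axis times angle).
In Python, from cell import r gives the robot as it stands.
- The arm moves only by the shell command python3 -m creep 'ROWS' [FORCE]. ROWS is JSON, a list that holds one entry, the list of rows, each a list of 5 numbers: the shift along the tool's x, y, z in mm, then the turn about the tool's z in rad, then the opening, from -1 (shut) to 1 (fully open). In form: [[[dx, dy, dz, roll, fingers], ...]]. A call has 1 to 20 rows; each row is the pose to reach, as a shift and turn from the pose commanded when the call began, along the tool's axes at that moment; what a row does not reach only later rows make up. A row lasts 1/8 s, in which the tool goes at most 62.5 mm and 10.7 degrees, less where a joint would pass 70% of its speed; a pose out of reach is approached as far as the arm can. A call with a gripper value outside its range is refused whole. The fingers move at their own pace and stop on an object; FORCE is the grip in N (left out, the last holds). Time passes only in rows, so rows that repeat a pose let the fingers close. It gives the time, the measured TCP pose, the force, the opening and the grip force at its end, in the units of the state.
- r.get_state(): the state, without advancing time (a new reading comes with each control period).
- r.snapshot(name): name is "scene" or "top"; returns a dict with "color" (384x512x3 uint8, blue, green, red), "fovy" (degrees; the focal length in pixels is half the picture's height over the tangent of half this angle, whatever the lens; pixels are square), "cx", "cy" (the principal point, pixels), "k1" (the pictures are not rectified: a ray, as slopes to the right and down, at radius r is drawn at 1 + k1 r^2 times it, then the intrinsics apply), "xyz" and "rotation" of the camera in the world. Camera axes: x right, y up, looking along -z (the intrinsics and any distortion apply to the point x, -y, -z); pixel columns grow to the right and rows downward; lengths in m; the calibration is good to about 2 mm. A picture is of the moment at which its call begins. There is no depth.
- r.job_done(): hands the job in; it is judged then, once.
The state is a dict: "clock": time; "q": joint angles; "joint_velocities": joint speeds; "joint_torque": joint torques, N m; "eef_pos": TCP position; "eef_rot": TCP orientation; "force": force on the tool from outside, world axes, zero at the start; "torque": the same for the moment, N m; "gripper_width": finger opening in m; "gripper_force": force on a finger pad.
Only numpy, scipy, OpenCV 4.12 (cv2) and the standard library are available. Lean on these libraries where they do the work, as an engineer would, in place of code of your own. Each camera call takes 0.05 s, during which the arm holds its last target. There are 200 camera calls.

## Working session

There is one attempt and no reset: what is moved stays moved. The work goes in short steps, Python scripts to look and compute and a shell command to move; the robot and the scene stay as the last step left them, time stands still between calls to the robot, and variables do not carry over. Pictures are saved under pics/ and viewed, at most 10 in all, crops included, and the job is handed in when it is done.

```bash
mkdir -p pics; ls; cat > h.py <<'E'
import numpy as np,cv2
from cell import r
def snap(n):
    s=r.snapshot(n); return s
def K(s):
    h=s["color"].shape[0]; return h/2/np.tan(np.radians(s["fovy"])/2)
def ray(s,u,v):
    f=K(s); M=np.array([[f,0,s["cx"]],[0,f,s["cy"]],[0,0,1.]])
    p=cv2.undistortPoints(np.array([[[u,v]]],float),M,np.array([s["k1"],0,0,0.]))[0,0]
    R=np.array(s["rotation"]); R=R if R.shape==(3,3) else cv2.Rodrigues(R)[0]
    return np.array(s["xyz"]),R@np.array([p[0],-p[1],-1])
def plane(s,u,v,z):
    o,d=ray(s,u,v); return o+d*(z-o[2])/d[2]
def two(s1,p1,s2,p2):
    o1,d1=ray(s1,*p1);o2,d2=ray(s2,*p2)
    t=np.linalg.lstsq(np.c_[d1,-d2],o2-o1,rcond=None)[0]
    a=o1+d1*t[0];b=o2+d2*t[1]; return (a+b)/2,np.linalg.norm(a-b)
E
python3 - <<'E'
from h import *
import pickle
for n in("scene","top"):
    s=snap(n); pickle.dump(s,open(n+".pkl","wb")); cv2.imwrite(f"pics/{n}0.png",s["color"])
    print({k:v for k,v in s.items() if k!="color"})
print(r.get_state())
E
```

```text
pics
{'fovy': 57.399231083176815, 'cx': 254.77111106657225, 'cy': 185.27044649609564, 'k1': -0.08928059958411641, 'xyz': array([0.83643793, 0.42971938, 0.95183401]), 'rotation': array([0.18920341, 0.71719244, 2.57299574])}
{'fovy': 53.663024348474075, 'cx': 256.6935256863137, 'cy': 197.63560141357894, 'k1': -0.033343456876617904, 'xyz': array([ 0.48919132, -0.03284354,  1.001763  ]), 'rotation': array([ 0.06821814, -0.08660938, -1.55401814])}
{'clock': 0.1, 'q': array([-1.43751206e+00,  2.07385145e-01,  1.54282850e+00,  5.76416230e-07,
        1.39353714e+00, -1.50485036e-01]), 'joint_velocities': array([-8.47879229e-05, -5.73764649e-04, -1.14055582e-03,  4.83662304e-04,
       -4.25829921e-04,  4.24551290e-04]), 'joint_torque': array([-5.74614987e-04, -3.84090865e+01, -2.92548341e+01, -2.48060705e-04,
        4.83775293e-03,  1.06073171e-05]), 'eef_pos': array([ 0.16089474, -0.55133995,  0.24890501]), 'eef_rot': array([-3.10788723e+00, -4.43944396e-01, -3.00252529e-05]), 'force': array([0.32294053, 0.92137647, 0.53734367]), 'torque': array([ 0.00959164,  0.00575652, -0.03821606]), 'gripper_force': 0.0, 'gripper_width': 0.08520432299533887}
```

View pics/scene0.png

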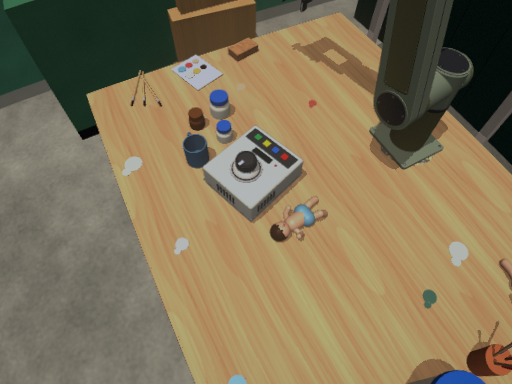

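View pics/top0.png

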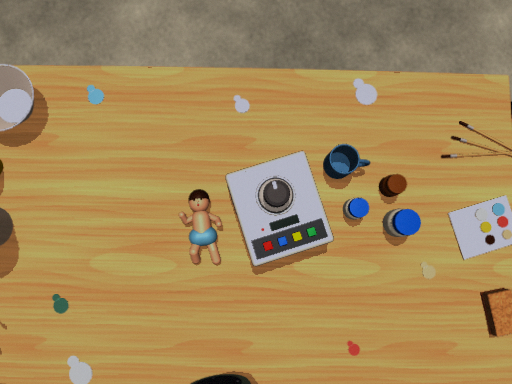

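Top view: keys red (268,245), blue (283,240), yellow (297,236) and green (312,231); cap (277,194) with its white dab at about (275,185).
- **Paint pot:** the candidates are the small blue lid at (357,208), the large blue lid at (404,222) and the brown pot at (393,185). I take the small one at (357,208).
- **Others:** mug (342,161), doll (202,228).
- **Caps and keys:** there is one black cap on the warmer and one of each key colour. The small red dot at (262,229) is a lamp, not a key.

```bash
cat > m.py <<'E'
from h import *
import pickle
S={n:pickle.load(open(n+".pkl","rb")) for n in("scene","top")}
seed={"top":dict(red=(268,245),blue=(283,240),yellow=(297,236),green=(312,231)),
"scene":dict(red=(285,156),blue=(276,149),yellow=(267,142),green=(259,137))}
hue=dict(red=0,blue=110,yellow=30,green=65)
C={}
for n,s in S.items():
    hsv=cv2.cvtColor(s["color"],cv2.COLOR_BGR2HSV).astype(int)
    for k,(u,v) in seed[n].items():
        d=np.abs((hsv[...,0]-hue[k]+90)%180-90)
        m=((d<15)&(hsv[...,1]>130)&(hsv[...,2]>70)).astype(np.uint8)
        w=np.zeros_like(m);w[v-9:v+10,u-9:u+10]=1;m*=w
        nn,l,st,ce=cv2.connectedComponentsWithStats(m); i=1+np.argmax(st[1:,4]); C[n,k]=ce[i]; print(n,k,ce[i].round(1),st[i])
P={}
for k in hue:
    p,e=two(S["scene"],C["scene",k],S["top"],C["top",k]); P[k]=plane(S["top"],*C["top",k],.108)
    q=plane(S["scene"],*C["scene",k],.108)
    print(k,p.round(4),round(e,4),"top@108",P[k].round(4),"scene@108",q.round(4))
    P[k]=(P[k]+q)/2
d=P["red"]-P["green"];yaw=np.arctan2(-d[0],d[1]);print("span",np.hypot(*d[:2]),"yaw",yaw)
c=sum(P.values())/4; R=np.array([[np.cos(yaw),-np.sin(yaw)],[np.sin(yaw),np.cos(yaw)]])
o=c[:2]+R@[.108,0];print("origin",o)
E
python3 m.py; python3 - <<'E'
from h import *
a=cv2.imread("pics/top0.png")[140:275,215:385];b=cv2.imread("pics/scene0.png")[115:220,175:315]
a=cv2.resize(a,None,fx=2.3,fy=2.3,interpolation=2);b=cv2.resize(b,None,fx=2.8,fy=2.8,interpolation=2)
h=max(len(a),len(b));f=lambda i:cv2.copyMakeBorder(i,0,h-len(i),0,0,0)
cv2.imwrite("pics/crop1.png",np.hstack([f(a),f(b)]))
E
```

```text
scene red [284.  156.4] [280 153   9   8  47]
scene blue [275.3 149.7] [271 147   9   7  37]
scene yellow [266.3 143.1] [262 140   9   7  43]
scene green [257.8 136.5] [255 134   7   6  26]
top red [267.6 245.3] [263 241  10  10  76]
top blue [282.3 240.7] [278 236  10  10  74]
top yellow [296.8 235.9] [292 231  11  11  78]
top green [311.3 231.3] [307 227  10  10  70]
red [ 0.4663 -0.07    0.1061] 0.0006 top@108 [ 0.4661 -0.0697  0.108 ] scene@108 [ 0.4674 -0.0691  0.108 ]
blue [ 0.4773 -0.1042  0.1058] 0.0004 top@108 [ 0.4774 -0.1041  0.108 ] scene@108 [ 0.478  -0.1027  0.108 ]
yellow [ 0.4892 -0.1385  0.1059] 0.0001 top@108 [ 0.4892 -0.1382  0.108 ] scene@108 [ 0.4901 -0.137   0.108 ]
green [ 0.5005 -0.1726  0.1067] 0.0003 top@108 [ 0.5003 -0.1723  0.108 ] scene@108 [ 0.5011 -0.1717  0.108 ]
span 0.10809025326599266 yaw 0.3195552214049525
origin [ 0.58624034 -0.08668944]
```

View pics/crop1.png

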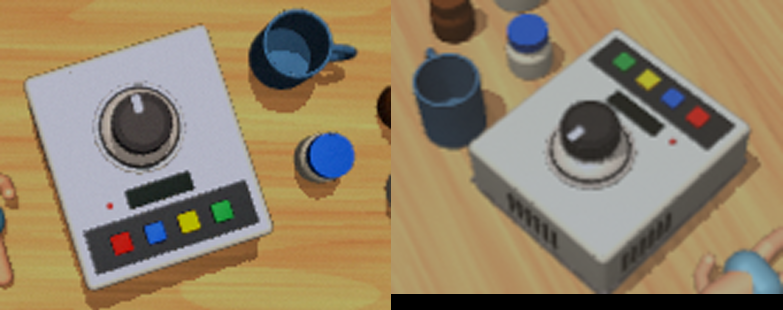

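The crop confirms the choice: four keys in the order red, blue, yellow, green, and the cap's dab pointing away from the front. The key tops triangulate to about 106 mm against 108 mm stated, with a span of 108 mm as given. Next I measure the cap.

```bash
cat >> m.py <<'E'
print("--cap")
def dab(s,box):
    u0,u1,v0,v1=box; g=s["color"][v0:v1,u0:u1].astype(float)
    gr=g.min(2); return gr
T={}
for n,box in dict(top=(255,300,172,216),scene=(225,268,142,184)).items():
    s=S[n];u0,u1,v0,v1=box;g=cv2.cvtColor(s["color"],cv2.COLOR_BGR2GRAY)[v0:v1,u0:u1]
    dark=(g<85).astype(np.uint8)
    nn,l,st,ce=cv2.connectedComponentsWithStats(dark);i=1+np.argmax(st[1:,4])
    cn=max(cv2.findContours((l==i).astype(np.uint8),0,1)[0],key=cv2.contourArea);hull=cv2.convexHull(cn)
    inside=cv2.drawContours(np.zeros_like(g),[hull],-1,1,-1); inside=cv2.erode(inside,np.ones((3,3)))
    w=np.where((inside>0)&(g>110),g.astype(float)-80,0);vv,uu=np.mgrid[:g.shape[0],:g.shape[1]]
    T[n]=((w*uu).sum()/w.sum()+u0,(w*vv).sum()/w.sum()+v0)
    print(n,"dark",st[i],"dab",np.round(T[n],2),(w>0).sum())
p,e=two(S["scene"],T["scene"],S["top"],T["top"]);print("dab3d",p,e)
for n in S:
    q=plane(S[n],*T[n],.150)[:2]-o; print(n,q,"r",np.hypot(*q),"turn",(np.arctan2(-q[1],-q[0])-yaw)%(2*np.pi))
for n in S: # predicted cap top silhouettes centre
    s=S[n]
st=r.get_state();Rt=cv2.Rodrigues(st["eef_rot"])[0];print(Rt.round(3))
for k,t in dict(P,cap=np.r_[o,.108]).items(): print(k,((Rt.T@(t-st["eef_pos"]))*1000).round(1))
E
python3 m.py|sed -n '/--cap/,$p'
```

```text
--cap
top dark [  8   8  27  28 534] dab [274.29 184.9 ] 29
scene dark [ 10   6  33  25 459] dab [254.83 160.57] 76
dab3d [ 0.58611747 -0.06865402  0.17233291] 0.03639228808298817
scene [-0.02065353  0.01724505] r 0.02690650734831304 turn 5.267927679358026
top [0.01704162 0.00506535] r 0.017778485646089796 turn 3.110954717331803
[[ 0.96   0.28  -0.   ]
 [ 0.28  -0.96   0.002]
 [ 0.    -0.002 -1.   ]]
red [ 428.5 -376.7  141.8]
blue [ 429.5 -341.   141.8]
yellow [ 431.4 -304.8  141.7]
green [ 432.4 -268.7  141.6]
cap [ 538.4 -326.7  141.8]
```

```bash
cat > c.py <<'E'
import io,contextlib
with contextlib.redirect_stdout(io.StringIO()):
    from m import *
for n,(u,v) in dict(top=(275,185),scene=(241,162)).items():
    g=cv2.cvtColor(S[n]["color"],cv2.COLOR_BGR2GRAY)
    a=g[v-5:v+6,u-6:u+7];print(n);print(a if n=="scene" else "")
    w=np.clip(a.astype(float)-95,0,None);m=(w>0).astype(np.uint8);_,l=cv2.connectedComponents(m,connectivity=4)
    w*=l==l[5,6];vv,uu=np.mgrid[v-5:v+6,u-6:u+7];T[n]=((w*uu).sum()/w.sum(),(w*vv).sum()/w.sum());print(T[n],l[5,6])
    q=plane(S[n],*T[n],.150)[:2]-o; print(q,"r",np.hypot(*q),"turn",(np.arctan2(-q[1],-q[0])-yaw)%(2*np.pi))
print(two(S["scene"],T["scene"],S["top"],T["top"]))
E
python3 c.py
```

```text
top

(np.float64(273.6702562198292), np.float64(184.00705532862978)) 1
[0.01906844 0.00648079] r 0.020139666455469742 turn 3.149659344738084
scene
[[147  83  47  53  56  57  56  57  57  57  57  56  56]
 [112  53  46  54  56  56  57  57  56  57  57  57  56]
 [ 97  47  48  54  56  57  70  74  62  57  57  56  57]
 [ 91  46  47  51  56  70 120 133  95  63  58  57  57]
 [ 78  48  46  49  79 122 169 181 138  78  57  56  58]
 [ 99  47  52  87 142 174 181 172 128  75  57  57  57]
 [108  53  63 153 179 181 169 122  72  57  57  57  57]
 [111  53  43 113 159 165 103  57  55  56  56  56  56]
 [124  65  40  44  87  66  48  46  49  50  51  50  52]
 [138  75  43  40  43  47  48  49  50  49  48  49  48]
 [174 109  49  41  45  42  47  53  50  50  49  48  49]]
(np.float64(240.54710144927537), np.float64(162.26539855072463)) 2
[0.01736376 0.00403403] r 0.017826209287216187 turn 3.0503127720304075
(array([ 0.60477484, -0.07999962,  0.15412032]), np.float64(6.78450318366464e-05))
```

Both views agree: the turn is about 3.1 rad, the dab's height about 152 mm and the cap's axis at (0.586, −0.087). Moving over red with the fingers shut.

```bash
python3 -m creep '[[[60,-50,0,0,-1],[120,-105,0,0,-1],[180,-160,0,0,-1],[240,-212,0,0,-1],[300,-264,0,0,-1],[360,-317,0,0,-1],[410,-360,30,0,-1],[428,-376,70,0,-1],[428.5,-376.7,100,0,-1],[428.5,-376.7,108,0,-1],[428.5,-376.7,108,0,-1],[428.5,-376.7,108,0,-1]]]' 25
```

```text
clock: 1.6
eef_pos: [0.467, -0.071, 0.1425]
eef_rot: [3.109, 0.444, 0.0]
force: [0.3, 0.0, -0.1]
gripper_width: 0.0001
gripper_force: 0.0
```

```bash
python3 -m creep '[[[0,-1.5,8,0,-1],[0,-1.5,14,0,-1],[0,-1.5,17,0,-1],[0,-1.5,19,0,-1],[0,-1.5,19,0,-1]]]'
```

```text
clock: 2.22
eef_pos: [0.4664, -0.0694, 0.1232]
eef_rot: [3.109, 0.444, -0.0]
force: [-1.9, -0.5, 3.1]
gripper_width: 0.0002
gripper_force: 1.5
```

```bash
python3 -m creep '[[[0,0,1.5,0,-1],[0,0,2,0,-1],[0,0,2,0,-1]]]'
```

```text
clock: 2.6
eef_pos: [0.4667, -0.0693, 0.1217]
eef_rot: [3.109, 0.445, 0.0]
force: [-4.0, -2.5, 7.5]
gripper_width: -0.0
gripper_force: 3.4
```

Red bottomed at 7.5 N. Lift it and go on to blue.

```bash
python3 -m creep '[[[0,0,-10,0,-1],[0,0,-21,0,-1],[0.5,18,-21,0,-1],[1,35.7,-21,0,-1],[1,35.7,-21,0,-1],[1,35.7,-14,0,-1],[1,35.7,-7,0,-1],[1,35.7,-3,0,-1],[1,35.7,-1,0,-1],[1,35.7,0,0,-1],[1,35.7,0,0,-1]]]'
```

```text
clock: 3.98
eef_pos: [0.4768, -0.1025, 0.1217]
eef_rot: [-3.109, -0.445, 0.003]
force: [-4.9, 1.2, 8.1]
gripper_width: -0.0002
gripper_force: 4.0
```

Blue bottomed at 8.1 N. Now green, passing high over yellow.

```bash
python3 -m creep '[[[0,0,-10,0,-1],[0,0,-25,0,-1],[1.4,36,-25,0,-1],[2.9,72.3,-25,0,-1],[2.9,72.3,-25,0,-1],[2.9,72.3,-14,0,-1],[2.9,72.3,-7,0,-1],[2.9,72.3,-3,0,-1],[2.9,72.3,-1,0,-1],[2.9,72.3,0,0,-1],[2.9,72.3,0,0,-1]]]'
```

```text
clock: 5.35
eef_pos: [0.4998, -0.1705, 0.1217]
eef_rot: [-3.108, -0.445, 0.003]
force: [-4.1, 4.4, 7.1]
gripper_width: 0.0002
gripper_force: 4.0
```

```bash
python3 -m creep '[[[0,0,-20,0,-1],[0,0,-50,0,-1],[10,-6,-80,-0.15,0],[50,-27,-80,-0.33,1],[90,-48,-80,-0.5,1],[106.4,-56.3,-80,-0.68,1],[106.4,-56.3,-80,-0.86,1],[106.4,-56.3,-80,-1.04,1],[106.4,-56.3,-80,-1.22,1],[106.4,-56.3,-80,-1.4,1],[106.4,-56.3,-80,-1.6,1]]]' && python3 -m creep '[[[0,0,0,-0.18,1],[0,0,0,-0.36,1],[0,0,0,-0.54,1],[0,0,0,-0.72,1],[0,0,0,-0.9,1],[0,0,0,-1.08,1],[0,0,0,-1.26,1],[0,0,0,-1.44,1],[0,0,0,-1.6,1],[0,0,0,-1.6,1],[0,0,0,-1.6,1]]]'; python3 - <<'E'
from h import *
s=r.get_state();print(s["q"].round(3),cv2.Rodrigues(s["eef_rot"])[0].round(3),s["torque"])
a=snap("top")["color"][130:260,200:360];b=snap("scene")["color"][115:220,175:315]
cv2.imwrite("pics/ab.png",np.vstack([cv2.resize(i,(480,290)) for i in(a,b)]))
E
```

```text
clock: 6.72
eef_pos: [0.587, -0.0876, 0.2008]
eef_rot: [1.855, 2.534, 0.0]
force: [0.3, 0.5, 0.2]
gripper_width: 0.0853
gripper_force: 0.0
clock: 8.1
eef_pos: [0.5869, -0.0876, 0.2009]
eef_rot: [-0.512, 3.099, -0.0]
force: [-1.2, 0.5, 0.3]
gripper_width: 0.0856
gripper_force: 0.0
[-0.294  0.288  1.546 -0.     1.307 -2.192] [[-0.947 -0.322  0.   ]
 [-0.322  0.947 -0.   ]
 [-0.    -0.    -1.   ]] [ 0.03515625 -0.01904149 -0.01071607]
```

View pics/ab.png

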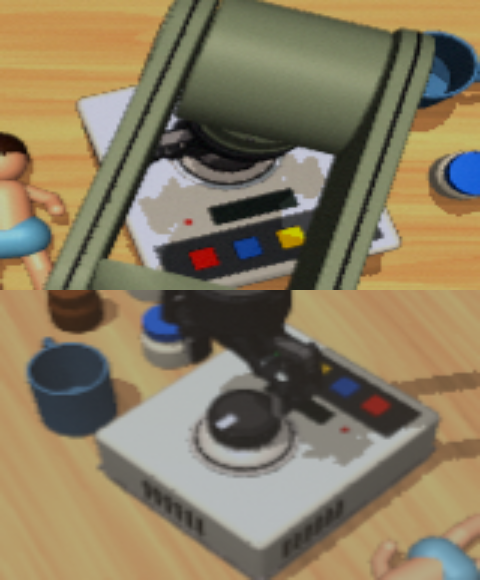

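The gripper is over the cap. The scene view still shows the dab on the far side and everything undisturbed. Descend and grip.

```bash
python3 -m creep '[[[0.4,1.1,20,0,1],[0.4,1.1,45,0,1],[0.4,1.1,57,0,1],[0.4,1.1,62,0,1],[0.4,1.1,62,0,1]]]' 25 && python3 -m creep '[[[0,0,0,0,-1],[0,0,0,0,-1],[0,0,0,0,-1],[0,0,0,0,-1],[0,0,0,0,-1],[0,0,0,0,-1]]]' 25; python3 -c "
from h import *
s=r.get_state();print(s['torque'],s['q'])"
```

```text
clock: 8.82
eef_pos: [0.5864, -0.0869, 0.1392]
eef_rot: [-0.515, 3.099, -0.0]
force: [-0.4, 1.1, 0.5]
gripper_width: 0.0856
gripper_force: 0.0
clock: 9.57
eef_pos: [0.5867, -0.0868, 0.1402]
eef_rot: [-0.515, 3.097, -0.001]
force: [-1.2, 1.9, 6.1]
gripper_width: 0.0593
gripper_force: 26.9
[0.24114884 0.20190017 0.01044509] [-2.92863486e-01  3.52149473e-01  1.59758646e+00  3.64183133e-04
  1.19021007e+00 -2.19346444e+00]
```

Gripped at 59 mm. Turn it down by 2.6 rad first, following the pitch.

```bash
python3 -m creep '[[[0,0,0.1,0.17,-1],[0,0,0.2,0.34,-1],[0,0,0.3,0.51,-1],[0,0,0.4,0.68,-1],[0,0,0.5,0.85,-1],[0,0,0.6,1.02,-1],[0,0,0.7,1.19,-1],[0,0,0.8,1.36,-1],[0,0,1.0,1.53,-1],[0,0,1.1,1.7,-1],[0,0,1.2,1.87,-1],[0,0,1.3,2.04,-1],[0,0,1.4,2.21,-1],[0,0,1.5,2.38,-1],[0,0,1.6,2.6,-1],[0,0,1.6,2.6,-1],[0,0,1.6,2.6,-1]]]' 25; python3 -c "
from h import *
s=r.get_state();print(s['torque'],s['q'])
a=snap('scene')['color'][115:220,175:315];cv2.imwrite('pics/t1.png',cv2.resize(a,(560,420),interpolation=2))"
```

```text
clock: 11.7
eef_pos: [0.5849, -0.088, 0.1385]
eef_rot: [2.847, 1.325, -0.005]
force: [-7.7, -1.3, 8.8]
gripper_width: 0.0591
gripper_force: 27.4
[-0.32366337  0.9965122   0.02185818] [-0.29405314  0.35350674  1.59970054 -0.00324914  1.19029293  0.40660642]
```

View pics/t1.png

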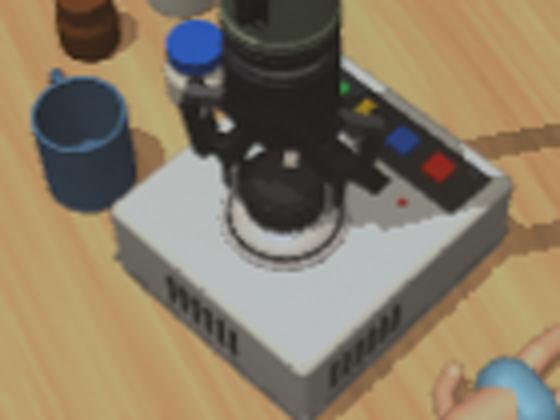

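The dab, at about (247.5,154.5) in the scene image, has turned most of the way to the front. Continue in small steps, watching the wrist moment.

```bash
python3 -c "
from c import *
q=plane(S['scene'],247.5,154.5,.1485)[:2]-o;print('turn',(np.arctan2(-q[1],-q[0])-yaw+np.pi)%(2*np.pi)-np.pi,np.hypot(*q))"|tail -1
for i in 1; do python3 -m creep '[[[0,0,0.1,0.1,-1],[0,0,0.1,0.2,-1]]]' ; python3 -c "
from h import *
print(r.get_state()['torque'],r.get_state()['q'][5])"; done; python3 -m creep '[[[0,0,0.1,0.1,-1],[0,0,0.1,0.2,-1]]]'; python3 -c "
from h import *
print(r.get_state()['torque'],r.get_state()['q'][5])"
```

```text
turn 0.4383003083420145 0.017255241084036133
clock: 12.0
eef_pos: [0.5848, -0.0878, 0.1384]
eef_rot: [2.967, 1.031, -0.006]
force: [-7.1, -0.5, 8.6]
gripper_width: 0.0593
gripper_force: 27.3
[-0.25498365  1.06332488  0.17547453] 0.6093860264996168
clock: 12.25
eef_pos: [0.5846, -0.0876, 0.1382]
eef_rot: [3.055, 0.729, -0.006]
force: [-8.3, -1.2, 9.4]
gripper_width: 0.0591
gripper_force: 27.4
[-0.13835322  1.10605975  0.17608047] 0.8093168682221517
```

```bash
T='from h import *
s=r.get_state();print(s["torque"][2],s["q"][5])'
python3 -m creep '[[[0,0,0,0.05,-1],[0,0,0,0.05,-1]]]'|tail -1;python3 -c "$T"; python3 -m creep '[[[0,0,0,0.05,-1],[0,0,0,0.05,-1]]]'|tail -1;python3 -c "$T"; python3 -m creep '[[[0,0,0,0.05,-1],[0,0,0,0.05,-1]]]'|tail -1;python3 -c "$T"; python3 -m creep '[[[0,0,0,0.05,-1],[0,0,0,0.05,-1]]]'|tail -1;python3 -c "$T"
```

```text
gripper_force: 27.4
-0.06736224039116391 0.8567700461371546
gripper_force: 27.4
0.06950274106363699 0.9062849029379301
gripper_force: 27.3
0.788275796999066 0.9545201442753268
gripper_force: 27.2
0.8827457461111341 1.0042345640123151
```

A hard stop at q6 ≈ 0.92–0.95 (moment 0.07 → 0.8 N m), after 3.1 rad as the pictures said. Back off 1.57, plus about 0.05 for wind-up.

```bash
python3 -m creep '[[[0,0,-0.1,-0.17,-1],[0,0,-0.2,-0.34,-1],[0,0,-0.3,-0.51,-1],[0,0,-0.4,-0.68,-1],[0,0,-0.5,-0.85,-1],[0,0,-0.6,-1.02,-1],[0,0,-0.8,-1.19,-1],[0,0,-0.9,-1.36,-1],[0,0,-1.0,-1.5,-1],[0,0,-1.1,-1.62,-1],[0,0,-1.1,-1.62,-1],[0,0,-1.1,-1.62,-1]]]'; python3 -c "
from h import *
s=r.get_state();print(s['torque'],s['q'])
i=snap('scene')['color'];cv2.imwrite('pics/s2.png',i);cv2.imwrite('pics/t2.png',cv2.resize(i[130:190,215:285],(700,600),interpolation=2))"
```

```text
clock: 14.75
eef_pos: [0.5854, -0.0863, 0.1391]
eef_rot: [-1.837, -2.546, 0.0]
force: [-5.2, 2.0, 7.9]
gripper_width: 0.0592
gripper_force: 27.4
[0.41010798 0.68766913 0.15819924] [-2.92775043e-01  3.52873150e-01  1.59919372e+00  5.35863012e-04
  1.19135634e+00 -6.14054565e-01]
```

View pics/t2.png

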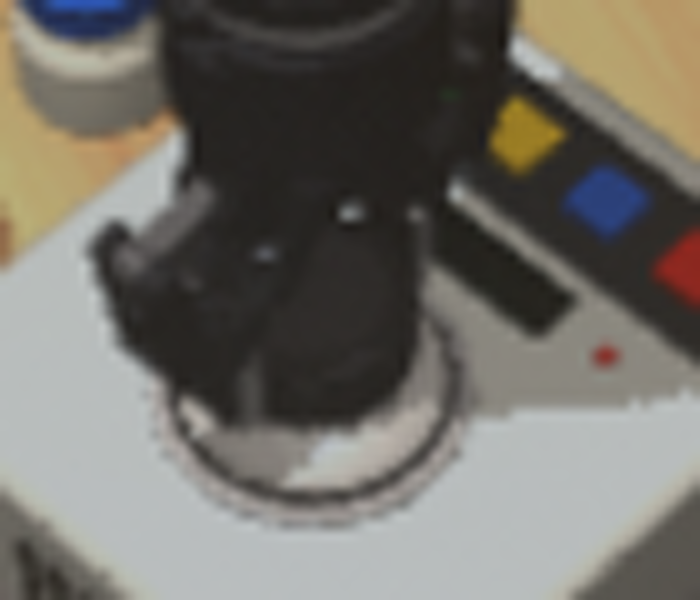

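The finger hides the dab, so I open, lift, and look.

```bash
python3 -m creep '[[[0,0,0,0,1],[0,0,0,0,1],[0,0,0,0,1],[0,0,0,0,1],[0,0,-20,0,1],[0,0,-60,0,1],[0,0,-100,0,1],[0,0,-100,0,1]]]'; cat > d.py <<'E'
import sys
from c import *
s=snap('scene');g=cv2.cvtColor(s['color'],cv2.COLOR_BGR2GRAY);cv2.imwrite('pics/'+sys.argv[1],cv2.resize(s['color'][130:190,215:285],(700,600),interpolation=2))
best=[]
_,l,st,ce=cv2.connectedComponentsWithStats((g>100).astype(np.uint8),connectivity=4)
for i in range(1,len(st)):
    if 6<st[i,4]<60 and np.hypot(*(ce[i]-[246,160]))<16:
        x,y,w,h=st[i,:4];m=(slice(y-1,y+h+1),slice(x-1,x+w+1));W=np.clip(g[m]-65.,0,None);vv,uu=np.mgrid[m]
        u,v=(W*uu).sum()/W.sum(),(W*vv).sum()/W.sum();q=plane(s,u,v,.149)[:2]-o
        print(st[i],u,v,'r',np.hypot(*q),'turn',(np.arctan2(-q[1],-q[0])-yaw)%(2*np.pi))
E
python3 d.py t3.png|tail -3
```

```text
clock: 15.8
eef_pos: [0.5888, -0.0876, 0.2431]
eef_rot: [1.833, 2.54, 0.005]
force: [0.1, 0.3, -0.3]
gripper_width: 0.0856
gripper_force: 0.0
(np.float64(240.54710144927537), np.float64(162.26539855072463)) 2
[0.01736376 0.00403403] r 0.017826209287216187 turn 3.0503127720304075
(array([ 0.60477484, -0.07999962,  0.15412032]), np.float64(6.78450318366464e-05))
```

View pics/t3.png

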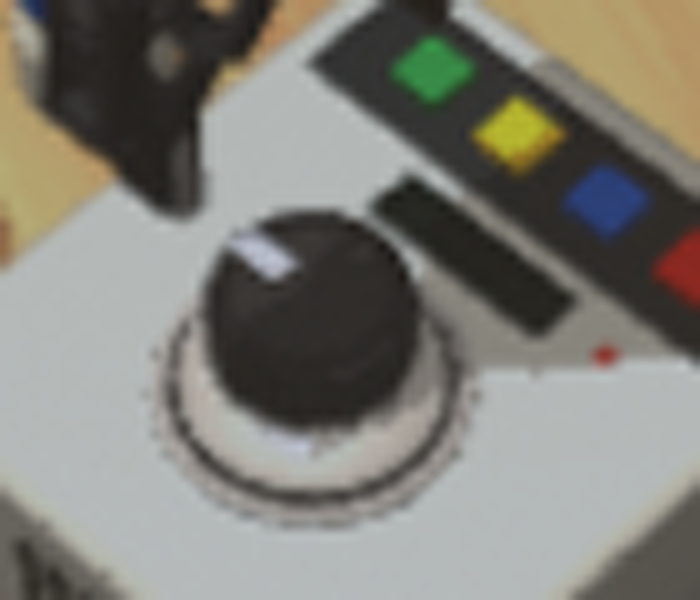

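```bash
python3 - <<'E' | tail -14
from c import *
s=snap('scene');f=s['color'];g=cv2.cvtColor(f,cv2.COLOR_BGR2GRAY)
print(g[151:162,233:249])
m=np.zeros(g.shape,np.uint8);cv2.fillPoly(m,[np.array([[237,152],[240,152],[247,156],[246,159],[242,159],[236,155]])],1)
W=np.clip(g-60.,0,None)*m;vv,uu=np.mgrid[:384,:512];u,v=(W*uu).sum()/W.sum(),(W*vv).sum()/W.sum()
for c in (o,o+[.002,0],o-[.002,0],o+[0,.002],o-[0,.002]):
    q=plane(s,u,v,.149)[:2]-c;print(round(u,2),round(v,2),'r',np.hypot(*q).round(4),'turn',(np.arctan2(-q[1],-q[0])-yaw)%(2*np.pi))
E
```

```text
[183 183 183 183 178 142 146 135  97  60  50  54  55  56  54  54]
 [183 183 182 178 146 162 181 185 166 119  75  57  55  56  55  54]
 [183 182 182 151  84  88 154 180 185 185 140  82  58  55  47  45]
 [184 183 178 114  53  47  70 149 175 182 173 113  63  47  45  45]
 [182 184 151  83  46  51  55  55 121 155 103  58  55  48  45  46]
 [183 181 115  53  46  53  56  55  56  56  56  55  53  47  45  45]
 [181 168  99  46  46  53  57  56  56  56  55  48  45  46  46  46]
 [173 157  91  44  47  52  56  56  55  55  48  46  46  45  45  46]
 [159 134  78  46  46  49  53  54  49  46  46  45  44  45  46  46]]
239.78 154.36 r 0.0231 turn 1.550942995084604
239.78 154.36 r 0.0226 turn 1.4661209437580465
239.78 154.36 r 0.0237 turn 1.6315491586394604
239.78 154.36 r 0.025 turn 1.5273049303047581
239.78 154.36 r 0.0212 turn 1.5788496234176241
```

The dab's position gives a turn of about 1.55 rad, in agreement with the 1.57 intended. All keys are up and nothing is displaced. Go back down and regrip.

```bash
python3 -m creep '[[[0,0,50,0,1],[0,0,90,0,1],[0,0,99,0,1],[0,0,99,0,1],[0,0,99,0,1]]]' 25; python3 -c "
from h import *
s=r.get_state();R=cv2.Rodrigues(s['eef_rot'])[0];print(R.T@(np.array([.5858,-.0870,.139])-s['eef_pos'])*1000)"
```

```text
clock: 16.52
eef_pos: [0.5875, -0.0872, 0.1412]
eef_rot: [1.837, 2.545, 0.002]
force: [0.6, 0.0, -0.7]
gripper_width: 0.0852
gripper_force: 0.0
[ 0.74691487 -1.52374723  2.14631178]
```

```bash
python3 -m creep '[[[0.7,-1.5,1,0,1],[0.7,-1.5,1,0,1],[0.7,-1.5,1,0,-1],[0.7,-1.5,1,0,-1],[0.7,-1.5,1,0,-1],[0.7,-1.5,1,0,-1],[0.7,-1.5,1,0,-1],[0.7,-1.5,1,0,-1],[0.7,-1.5,1,0,-1],[0.7,-1.5,1,0,-1]]]' 25; python3 -c "
from h import *
s=r.get_state();print(s['torque'],s['q'])
i=snap('scene')['color'];cv2.imwrite('pics/e1.png',cv2.resize(i[110:220,175:315],(700,550),interpolation=2))"
```

```text
clock: 17.77
eef_pos: [0.5853, -0.0865, 0.1391]
eef_rot: [1.837, 2.546, 0.002]
force: [2.6, 2.4, 5.9]
gripper_width: 0.0593
gripper_force: 27.9
[ 0.5010342  -0.49296651  0.00246038] [-2.93207953e-01  3.50568721e-01  1.60247651e+00  7.75597844e-04
  1.18642515e+00 -6.14057520e-01]
```

View pics/e1.png

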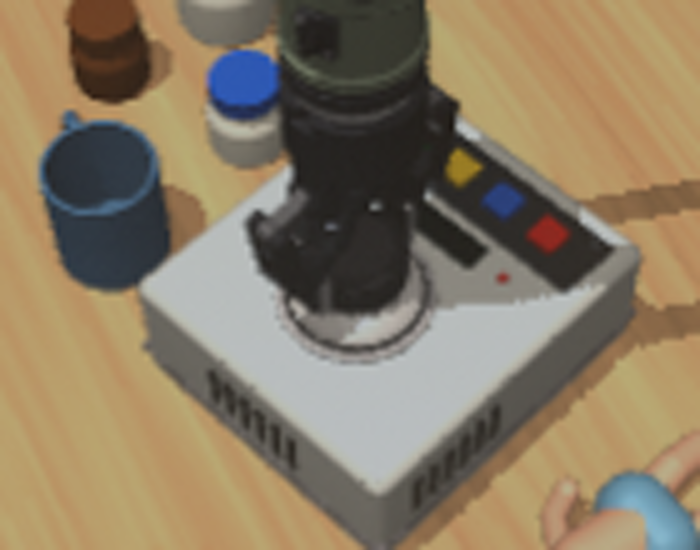

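The fingers grip the cap by its sides (59 mm, 28 N, no turning moment), and the doll, pot and mug are where they were. Handing in.

```bash
python3 -c "
from cell import r
print(r.job_done())"
```

```text
the job is handed in; nothing more can be done
None
```

I pressed red, blue and green in order (7–8 N each), screwed the cap down to its stop, backed it off to about 1.55 rad by camera (1.57 asked), and handed in at 17.8 s with the fingers still gripping it; no verdict was returned.

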